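# Show the painted face and lock the swivel stand with the click wrench

## Task

Spin the two-sided panel on its stand half a turn, so that its painted face looks squarely to the front where the blank face was. Then lock the stand's clamp bolt: swing the wrench that sits on it clockwise (seen from above) until its handle clicks over, stop there without forcing the handle on to the end of its click travel, and let go so that the handle springs straight, leaving the wrench where it has ended up. Leave the paint bottles, cup, palette plate, tube and brush where they are.

Things in the scene. Friction and masses are not known exactly. Their poses are not given: they have to be found in the camera images.
- stand: Dark steel stand screwed to the table: a base slab 130 x 270 x 18 mm that carries the panel's post and, 130 mm beside it, the clamp bolt with the wrench. Origin on the table right under the bolt's axis; own -x is the stand's front (roughly towards the robot); the post's axis is at own (0, +130) mm; the wrench points roughly to own -y.
- sign (a joint): Two-sided panel, 170 mm wide, 160 high, 12 thick, turning on a vertical axis through its middle; friction 0.12 N m, stays where left. 0: the blank grey face looks squarely to the stand's front (stand -x), panel along the stand's y. Positive is counter-clockwise from above. +3.14 or -3.14: the painted face (blue, green, red house, yellow sun) looks squarely to the front. Stops at +3.7 and -3.7.
- sign_top (a point): Middle of the panel's top edge, on its turning axis, 272 mm above the table. Own x is the panel's normal on the painted side, own y runs along the top edge (85 mm to each side). The lower edge is 112 mm above the table.
- bolt_top (a point): Top of the clamp bolt on its vertical turning axis, about 80 mm above the table. The wrench head round it is 42 mm wide and turns with it. The bolt runs clockwise against about 0.3 N m and then comes up hard; how far it has to turn (about 20 to 40 degrees) differs each time and cannot be read beforehand, only felt. The wrench is captive on the bolt and cannot be lifted off.
- handle_grip (a point): Middle of the wrench's black grip, on its centre line, 62 mm above the table, 180 mm from the bolt's axis when the handle is straight. The grip is a level round bar, 25 mm thick, 110 mm long (55 each way), with nothing under it but the table. Own -y points along the handle away from the bolt; own x is level across it; tightening (clockwise) moves it towards own -x.
- wrench_handle (a joint): Click joint, a vertical pivot 50 mm from the bolt's axis, 130 mm from the middle of the grip. 0: handle straight. Stiff up to about 1.2 N m clockwise (some 9 N at mid-grip), then it trips: the handle swings on clockwise relative to the head and the force falls, to half at 0.2 rad, a third at 0.3. Clicked over from 0.10 rad; end of travel, not to be forced, 0.40. Let go, it springs to 0.
- cup: White paper cup, 83 mm wide, 106 mm high, stands free; origin under its centre.
- blue_bottle: Blue paint bottle, 55 mm across, 158 mm high; origin under its centre.
- yellow_bottle: Yellow paint bottle with a black cap, 47 mm across, 134 mm high; origin under its centre.
- green_bottle: Green paint bottle, 51 mm across, 146 mm high; origin under its centre.
- palette: White plate with dabs of paint, 216 mm across, 14 mm high; origin under its centre.
- tube: Clear tube with a red cap, lying, 193 mm long, 36 mm high; origin under its centre.
- brush: Blue paint brush, lying, 209 mm long, 11 mm thick; origin under its centre.

How it is judged:
On the way, in this order (a step that is already met when the one before it is completed fails the run):
1. the painted face looks squarely to the stand's front, within 10 degrees ((value of joint sign between 2.967 and 3.316 rad or value of joint sign between -3.316 and -2.967 rad)), for 0.3 s.
2. the wrench's handle has tripped (beyond 0.10 rad) after the panel was turned (value of joint wrench_handle above 0.1 rad), for 0.05 s.
At the end, for the whole second after the job is handed in: The painted face looks to the stand's front within 10 degrees; the wrench's handle is straight again (under 0.05 rad) and its grip has been left at least 50 mm from where it began (not swung back) ((value of joint sign between 2.967 and 3.316 rad or value of joint sign between -3.316 and -2.967 rad) and value of joint wrench_handle below 0.05 rad and distance of handle_grip from where it was at the start of the episode above 0.05 m); the robot touches nothing.
It fails at once if the handle was forced on beyond 0.38 rad, to the end of its click travel (value of joint wrench_handle above 0.38 rad).
It fails at once if a bystander was moved by more than 30 mm (distance of any of cup, blue_bottle, yellow_bottle, green_bottle, palette, tube, brush from where it was at the start of the episode above 0.03 m).
It also fails if it takes over 72 s, if anything falls off the work surface, if the arm or the gripper's body presses on something with over 40 N, if the wrist force passes 120 N, or if a joint passes its speed limit or range.

## Robot

A 6-joint arm with a two-finger parallel gripper is mounted at the origin on the work surface; the furniture and walls round the work are solid. World frame = base frame: x ahead of the robot, y to its left, z up, the work surface at z = 0. Lengths are in m, angles in rad, forces in N, time in s.
With the tool pointing down it reaches from about 0.425 to 0.95 m from the base axis. Payload 3.5 kg.
Tool frame: the origin (TCP) lies on the centre line of the jaws, within the pads' length; the fingertips stand 11 mm ahead of it and the grasp point (between the pads) lies 8 mm behind it; x points along the fingers, y is the direction in which the jaws open and shut, and the axes are right-handed (so a half turn about x gives the same grasp; the last joint's range is limited). The gripper opens to 85 mm and grips with 20 to 120 N. Pads are 22 mm wide; open, the fingers measure 114 mm over their backs; the gripper's body (76 mm by 85 mm) begins 54 mm behind the grasp point. The pads swing forward as they close: fully open they stand 13 mm farther back than shut.
Start: joints at [1.192, 0.286, 1.577, -0, 1.279, -0.15], TCP at [0.153, 0.657, 0.242] pointing down, gripper open.
Joint ranges: [-2.77, 2.77], [-0.9, 2.22], [0.21, 2.48], [-1.53, 4.67], [0.24, 2.81], [-2.84, 2.84]. Speed limits (rad/s): [2.79, 2.79, 3.14, 3.14, 3.14, 3.14].

## Interface

Orientations are given as a unit quaternion [x, y, z, w].
In Python, from plant import ctrl gives the robot as it stands. The module is installed in compiled form; this text tells all that it offers.
- The arm moves only by the tool drive_tool, never from a script. Its argument "series" is a list of rows, each a list of 2 entries, a list of its own where there are three numbers: the shift along the tool's x, y, z in units of 50 mm (1.0 is 50 mm), then the turn, a rotation vector about the tool's x, y, z in degrees. A call has 1 to 5 rows; each row shifts and turns the pose as measured when the row begins, along the tool's axes as they then stand; what a row does not reach is not made up. A row lasts 1/10 s, in which the tool goes at most 50 mm and 8.59 degrees, less where a joint would pass 70% of its speed; a pose out of reach is approached as far as the arm can. A call is refused whole if a number of a shift passes 1 or a number of a turn 8.59, either way. A call with a gripper value outside its range is refused whole. "grip" is the gripper's target within -1 to 1 (fully open at 1, half-way at 0, shut at -1), set as the call begins (left out, the last holds). The fingers move at their own pace and stop on an object; "newtons" is the grip in N (left out, the last holds). Time passes only in rows, so rows that do not move let the fingers close. It gives the time, the measured TCP pose, the force and the opening at its end, in the units of the state.
- ctrl.get_state(): the state, without advancing time (a new reading comes with each control period).
- ctrl.read_camera(name): name is "scene" or "top" or "wrist"; returns a dict with "img" (420x560x3 uint8, red, green, blue), "camera_matrix" (3x3 intrinsics, pixels), "k1" (the pictures are not rectified: a ray, as slopes to the right and down, at radius r is drawn at 1 + k1 r^2 times it, then the intrinsics apply), "R" (3x3) and "t" (3): a world point X has camera coordinates R X + t. Camera axes: x right, y down, z forward; pixel columns grow to the right and rows downward; lengths in m; the calibration is good to about 2 mm. A picture is of the moment at which its call begins. There is no depth.
- ctrl.sign_off(): hands the job in, once; it reports no verdict.
The state is a dict: "time": time; "qpos": joint angles; "dq": joint speeds; "joint_efforts": joint torques, N m; "eef_pos": TCP position; "tcp_rot": TCP orientation; "contact_force": force on the tool from outside, world axes, zero at the start; "wrist_torque": the same for the moment, N m; "opening": opening from 0.0 (shut) to 1.0 (fully open).
Only numpy, scipy, OpenCV 4.12 (cv2) and the standard library are available. Lean on these libraries where they do the work, as an engineer would, in place of code of your own. Each camera call takes 0.05 s, during which the arm holds its last target.

## Working session

There is one attempt and no reset: what is moved stays moved. The work goes in short steps, Python scripts to look and compute and a tool call to move; the robot and the scene stay as the last step left them, time stands still between calls to the robot, and variables do not carry over. Pictures are saved under pics/ and viewed, and the job is handed in when it is done.

Besides the shell and the picture viewer there is one more tool, called as name([rows], argument=value, ...), one row to a line, values as JSON. drive_tool: Moves the arm, as the interface text tells. Its arguments: {"type":"object","properties":{"series":{"type":"array"},"grip":{"type":"number"},"newtons":{"type":"number"}},"required":["series"]}

```bash
mkdir -p pics
cat > h.py <<'E'
import numpy as np, cv2
from plant import ctrl
from scipy.spatial.transform import Rotation as Ro
def shot(n,f):
    c=ctrl.read_camera(n); cv2.imwrite('pics/%s.png'%f,cv2.cvtColor(c['img'],cv2.COLOR_RGB2BGR)); return c
def ray(c,u,v):
    K=c['camera_matrix']; p=np.array([(u-K[0,2])/K[0,0],(v-K[1,2])/K[1,1]])
    q=p.copy()
    for _ in range(30): q=p/(1+c['k1']*(q@q))
    d=c['R'].T@np.array([q[0],q[1],1]); o=-c['R'].T@np.array(c['t']); return o,d
def onz(c,u,v,z):
    o,d=ray(c,u,v); return o+d*(z-o[2])/d[2]
def proj(c,X):
    x=np.array(c['R'])@np.array(X)+c['t']; q=x[:2]/x[2]; q=q*(1+c['k1']*(q@q)); K=c['camera_matrix']
    return K[0,0]*q[0]+K[0,2],K[1,1]*q[1]+K[1,2]
def tool(dw):
    s=ctrl.get_state(); return Ro.from_quat(s['tcp_rot']).inv().apply(dw)/0.05
E
python3 - <<'E'
from h import *
import pickle
d={}
for n in ['scene','top','wrist']:
    d[n]=shot(n,n+'0'); print(n,-d[n]['R'].T@d[n]['t'])
pickle.dump(d,open('c0.pkl','wb'))
s=ctrl.get_state(); print(s)
print(Ro.from_quat(s['tcp_rot']).as_matrix())
E
```

```text
scene [-0.45552339 -0.59806968  1.08528392]
top [ 0.50077928 -0.00210421  1.4503363 ]
wrist [0.07247697 0.67580707 0.37293772]
{'time': 0.15, 'qpos': array([ 1.19199249e+00,  2.87032205e-01,  1.57787389e+00,  6.35649394e-06,
        1.27860821e+00, -1.49996463e-01]), 'dq': array([ 0.00051617, -0.00323596, -0.00327535, -0.00077757, -0.00123725,
        0.00172943]), 'joint_efforts': array([-1.80885113e-04, -4.06602216e+01, -2.93141806e+01, -2.17519050e-04,
        3.91075810e-03,  6.12186653e-06]), 'eef_pos': array([0.15287904, 0.65693992, 0.24120025]), 'tcp_rot': array([ 0.08006465,  0.70266368, -0.08137512,  0.70230442]), 'contact_force': array([ 0.15065758, -0.60836484, -0.05060157]), 'wrist_torque': array([-0.03918682, -0.00285513,  0.02513216]), 'opening': 0.9987144408217393}
[[-7.16299619e-04  2.26817246e-01  9.73937074e-01]
 [-1.78316841e-03  9.73935486e-01 -2.26818188e-01]
 [-9.99998154e-01 -1.89916360e-03 -2.93176269e-04]]
```

View pics/scene0.png

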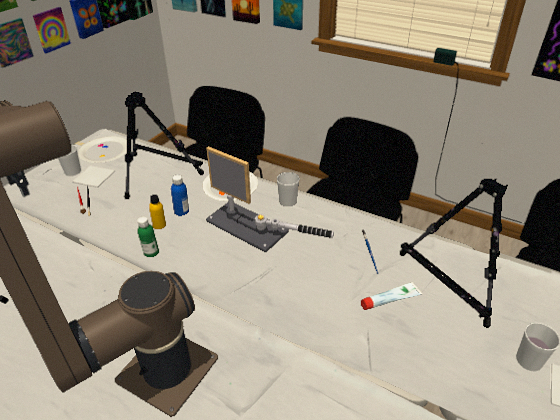

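View pics/top0.png

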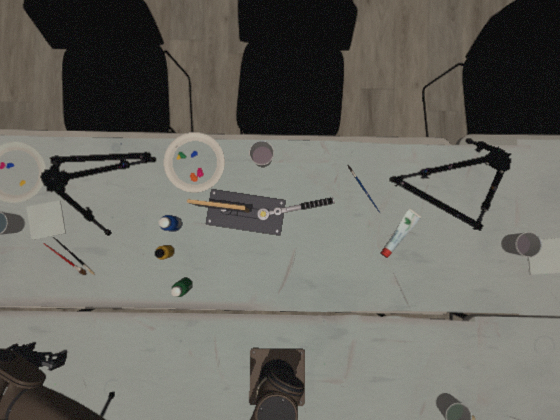

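View pics/wrist0.png

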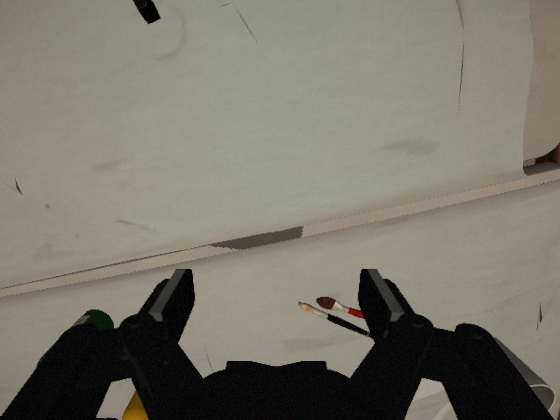

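The top view shows the panel (about 190–252, 203), the bolt (about 263, 213), the black grip (about 300–333, 203) and the bottles to the left of the stand. I'll zoom in to measure.

Run:
```python
from h import *
import pickle
d=pickle.load(open('c0.pkl','rb'))
i=cv2.cvtColor(d['top']['img'],cv2.COLOR_RGB2BGR)[130:305,150:350]
cv2.imwrite('pics/topz.png',cv2.resize(i,None,fx=4,fy=3.4*4/3.4*0.85,interpolation=cv2.INTER_CUBIC))
i=cv2.cvtColor(d['scene']['img'],cv2.COLOR_RGB2BGR)[140:265,120:345]
cv2.imwrite('pics/scz.png',cv2.resize(i,None,fx=3.5,fy=3.5,interpolation=cv2.INTER_CUBIC))
```

```text
(no output)
```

View pics/topz.png

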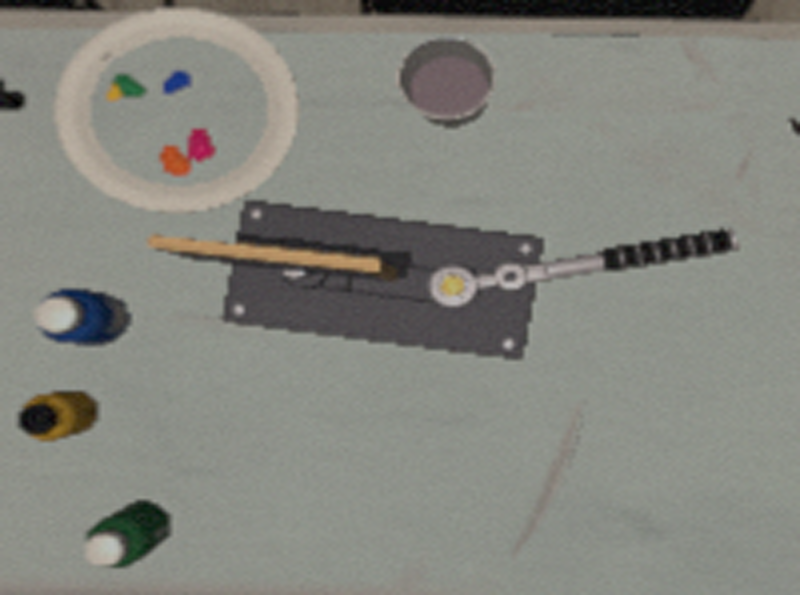

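View pics/scz.png

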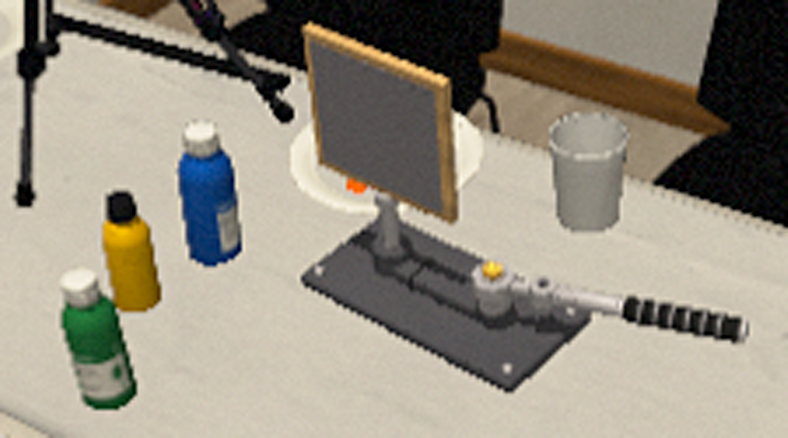

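Run:
```python
from h import *
import pickle
d=pickle.load(open('c0.pkl','rb')); T=d['top'];S=d['scene']
def tz(x,y,z): return onz(T,150+x/4,130+y/3.4,z)[:2]
C=np.array([tz(*p,0.018) for p in [(247,202),(543,238),(521,357),(225,322)]]); print(C.round(4))
print('edges',[np.linalg.norm(C[i]-C[(i+1)%4]).round(4) for i in range(4)], 'centre',C.mean(0))
ey=(C[0]-C[1]+C[3]-C[2]);ey/=np.linalg.norm(ey);ex=np.array([ey[1],-ey[0]]);print('ey',ey,'ex',ex,'yaw',np.degrees(np.arctan2(ex[1],ex[0])))
bolt=tz(453,285,.08);print('bolt',bolt)
print('post',bolt+.13*ey)
a,b=tz(152,241,.272),tz(382,265,.272);print('sign ends',a,b,(a+b)/2,np.linalg.norm(a-b), np.degrees(np.arctan2(*(a-b)[::-1])))
g0,g1=tz(607,259,.062+.0),tz(735,239,.062);print('grip ends',g0,g1,(g0+g1)/2,np.linalg.norm(g0-g1),np.linalg.norm((g0+g1)/2-bolt))
print('pivot',tz(511,276,.07))
for n,p in dict(blue=(57,315,.158),yel=(40,417,.134),green=(105,550,.146),cup=(448,78,.106)).items(): print(n,tz(*p))
# triangulation with scene: bolt
def tri(u1,v1,u2,v2):
    o1,d1=ray(T,u1,v1);o2,d2=ray(S,u2,v2)
    A=np.stack([d1,-d2],1); t=np.linalg.lstsq(A,o2-o1,rcond=None)[0]
    return (o1+d1*t[0]+o2+d2*t[1])/2, np.linalg.norm(o1+d1*t[0]-o2-d2*t[1])
print(tri(150+453/4,130+285/3.4,120+492/3.5,140+268/3.5))
print(tri(150+152/4,130+241/3.4,120+306/3.5,140+26/3.5))
print(tri(150+382/4,130+265/3.4,120+450/3.5,140+80/3.5))
```

```text
[[ 0.6445  0.2417]
 [ 0.6119 -0.0199]
 [ 0.4884 -0.0027]
 [ 0.5198  0.2578]]
edges [np.float64(0.2636), np.float64(0.1247), np.float64(0.2624), np.float64(0.1258)] centre [0.56614253 0.11922594]
ey [0.12173209 0.99256299] ex [ 0.99256299 -0.12173209] yaw -6.9920769096869355
bolt [0.55905236 0.05582897]
post [0.57487754 0.18486216]
sign ends [0.58440867 0.26623752] [0.56700067 0.09945648] [0.57570467 0.182847  ] 0.16768707450225392 84.0412504987652
grip ends [ 0.58833752 -0.0742815 ] [ 0.61042491 -0.18311256] [ 0.59938122 -0.12869703] 0.11104977773709525 0.18888160372285578
pivot [0.56936213 0.007251  ]
blue [0.52207182 0.36514897]
yel [0.42592088 0.38246539]
green [0.30410106 0.32351058]
cup [0.76030994 0.06291325]
(array([0.55940618, 0.05542794, 0.07851517]), np.float64(0.0010946178251819594))
(array([0.58480952, 0.26642444, 0.26961669]), np.float64(0.0008398803819851724))
(array([0.56790706, 0.09797474, 0.2722791 ]), np.float64(0.0034465454871795156))
```

drive_tool([
  [[-0.5, 0, 0], [8.5, 0, 0]],
  [[-0.5, 0, 0], [8.5, 0, 0]],
  [[-0.5, 0, 0], [8.5, 0, 0]],
  [[-0.5, 0, 0], [8.5, 0, 0]],
  [[-0.4, 0, 0], [8.5, 0, 0]],
], grip=0.2, newtons=40)

```text
time: 0.65
eef_pos: [0.152, 0.6547, 0.3557]
tcp_rot: [0.327, 0.623, -0.34, 0.624]
contact_force: [-0.1, -0.1, 0.5]
opening: 0.596
```

drive_tool([
  [[0, 0, 0], [8.5, 0, 0]],
  [[0, 0, 0], [8.5, 0, 0]],
  [[0, 0, 0], [8.5, 0, 0]],
  [[0, 0, 0], [8.5, 0, 0]],
  [[0, 0, 0], [7, 0, 0]],
])

```text
time: 1.15
eef_pos: [0.1523, 0.6554, 0.3597]
tcp_rot: [-0.53, -0.462, 0.538, -0.466]
contact_force: [-0.6, 0.6, 0.1]
opening: 0.6
```

```bash
cat >> h.py <<'E'
def rep(target=None,yaw=None):
    s=ctrl.get_state(); R=Ro.from_quat(s['tcp_rot']).as_matrix()
    print('t',round(s['time'],2),'pos',s['eef_pos'].round(4),'yaw y',round(np.degrees(np.arctan2(R[1,1],R[0,1])),2),'x axis',R[:,0].round(3),'F',s['contact_force'].round(1),'M',s['wrist_torque'].round(2),'op',round(s['opening'],3),'q',s['qpos'].round(2))
    if target is not None: print('tool shift',tool(np.array(target)-s['eef_pos']).round(2))
E
python3 -c "
from h import *
rep([.5755,.1837,.36])"
```

```text
t 1.15 pos [0.1523 0.6554 0.3597] yaw y -8.01 x axis [-0.005 -0.012 -1.   ] F [-0.6  0.6  0.1] M [ 0.03 -0.03  0.01] op 0.6 q [ 1.19  0.23  1.44 -0.    1.49  1.33]
tool shift [0.07 9.7  8.16]
```

drive_tool([
  [[0, 0.75, 0.63], [0, 0, 0]],
  [[0, 0.75, 0.63], [0, 0, 0]],
  [[0, 0.75, 0.63], [0, 0, 0]],
  [[0, 0.75, 0.63], [0, 0, 0]],
  [[0, 0.75, 0.63], [0, 0, 0]],
])

```text
time: 1.65
eef_pos: [0.3155, 0.4713, 0.3566]
tcp_rot: [-0.526, -0.464, 0.537, -0.468]
contact_force: [0.7, 0.3, 0.1]
opening: 0.597
```

drive_tool([
  [[0, 0.75, 0.63], [0, 0, 0]],
  [[0, 0.75, 0.63], [0, 0, 0]],
  [[0, 0.75, 0.63], [0, 0, 0]],
  [[0, 0.75, 0.63], [0, 0, 0]],
  [[0, 0.75, 0.63], [0, 0, 0]],
])

```text
time: 2.15
eef_pos: [0.4823, 0.2849, 0.3567]
tcp_rot: [-0.525, -0.464, 0.538, -0.469]
contact_force: [0.1, 1.4, 0.0]
opening: 0.598
```

```bash
python3 -c "
from h import *
rep([.5755,.1837,.36])"
```

```text
t 2.15 pos [0.4823 0.2849 0.3567] yaw y -7.45 x axis [-0.009 -0.016 -1.   ] F [0.1 1.4 0. ] M [ 0.04 -0.01  0.  ] op 0.598 q [ 0.36 -0.03  1.71 -0.01  1.47  0.49]
tool shift [-0.05  2.11  1.77]
```

drive_tool([
  [[0, 0.7, 0.6], [0, 0, 0]],
  [[0, 0.7, 0.6], [0, 0, 0]],
  [[0, 0.7, 0.6], [0, 0, 0]],
  [[0, 0, 0], [0, 0, 0]],
])

```text
time: 2.55
eef_pos: [0.58, 0.1721, 0.3553]
tcp_rot: [-0.526, -0.463, 0.54, -0.467]
contact_force: [-0.6, 0.3, 0.4]
opening: 0.6
```

```bash
python3 -c "
from h import *
c=shot('wrist','w1')
rep([.5755,.1837,.36])
R=Ro.from_quat(ctrl.get_state()['tcp_rot']); x=R.apply([1,0,0]); print('tilt corr deg tool',R.inv().apply(np.degrees(np.cross(x,[0,0,-1]))))
for p in [[.5844,.2662,.272],[.567,.0995,.272],[.5755,.1837,.272]]: print(proj(c,p))"
```

```text
t 2.6 pos [0.5787 0.1739 0.3553] yaw y -7.76 x axis [-0.012 -0.016 -1.   ] F [-0.4  0.5  0.2] M [-0.01 -0.   -0.02] op 0.6 q [ 0.13  0.08  1.61 -0.01  1.47  0.27]
tool shift [-0.1  -0.09 -0.18]
tilt corr deg tool [-9.50909578e-19  1.01398994e+00  5.75713052e-01]
(np.float64(264.12591043328644), np.float64(94.18947548378688))
(np.float64(272.90878737700115), np.float64(299.2546744715886))
(np.float64(268.6013614906658), np.float64(208.40064978547525))
```

View pics/w1.png

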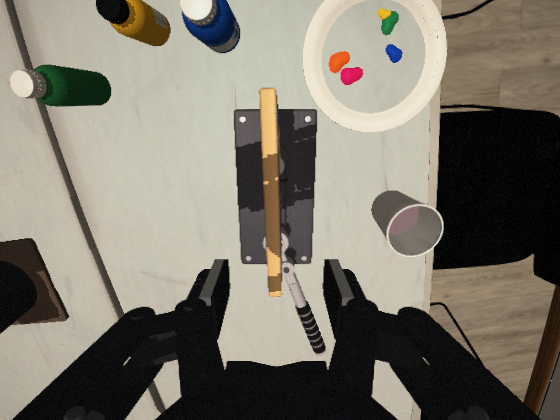

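The wrist view shows the panel's top edge from (267,89) to (275,296), within about 2 mm of my prediction. Next I'll compute its centre and angle from this view.

```bash
python3 -c "
from h import *
c=ctrl.read_camera('wrist')
a=onz(c,267.5,89,.272);b=onz(c,275.5,296,.272);print(a,b,(a+b)/2,np.linalg.norm(a-b),np.degrees(np.arctan2(*(a-b)[:2][::-1]))-90)
rep([.5758,.183,.36])"
```

```text
[0.58557724 0.27116563 0.272     ] [0.56839961 0.10456887 0.272     ] [0.57698842 0.18786725 0.272     ] 0.16748000983388567 -5.886909167511206
t 2.65 pos [0.5778 0.1755 0.3556] yaw y -7.64 x axis [-0.012 -0.016 -1.   ] F [ 0.4  0.7 -0.3] M [-0.02  0.04 -0.01] op 0.598 q [ 0.13  0.08  1.61 -0.01  1.47  0.27]
tool shift [-0.09 -0.06 -0.14]
```

drive_tool([
  [[0, -0.05, -0.18], [-1.7, 1.0, 0.6]],
  [[0, 0, 0], [0, 0, 0]],
  [[0, 0, 0], [0, 0, 0]],
])

```text
time: 2.95
eef_pos: [0.5741, 0.1888, 0.3555]
tcp_rot: [0.524, 0.476, -0.523, 0.475]
contact_force: [-0.7, 0.6, -0.1]
opening: 0.6
```

```bash
python3 -c "
from h import *
rep([.576,.1845,.253])"
```

```text
t 2.95 pos [0.5741 0.1888 0.3555] yaw y -5.53 x axis [ 0.     0.003 -1.   ] F [-0.7  0.6 -0.1] M [-0.02  0.02  0.  ] op 0.6 q [0.15 0.07 1.62 0.   1.45 0.25]
tool shift [2.05 0.05 0.09]
```

drive_tool([
  [[0.6, 0.04, 0.08], [0, 0, 0]],
  [[0.6, 0, 0], [0, 0, 0]],
  [[0.5, 0, 0], [0, 0, 0]],
  [[0.35, 0, 0], [0, 0, 0]],
  [[0, 0, 0], [0, 0, 0]],
])

```text
time: 3.45
eef_pos: [0.5737, 0.1908, 0.2534]
tcp_rot: [0.524, 0.477, -0.518, 0.478]
contact_force: [-0.1, -0.3, 0.0]
opening: 0.602
```

```bash
python3 -c "
from h import *
c=shot('wrist','w2')
rep([.576,.1845,.253])"
```

```text
t 3.5 pos [0.5743 0.1909 0.255 ] yaw y -4.98 x axis [ 0.01   0.005 -1.   ] F [-0.8  0.3  0.4] M [ 0.   -0.02  0.05] op 0.602 q [0.15 0.12 1.75 0.   1.26 0.24]
tool shift [0.04 0.04 0.13]
```

View pics/w2.png

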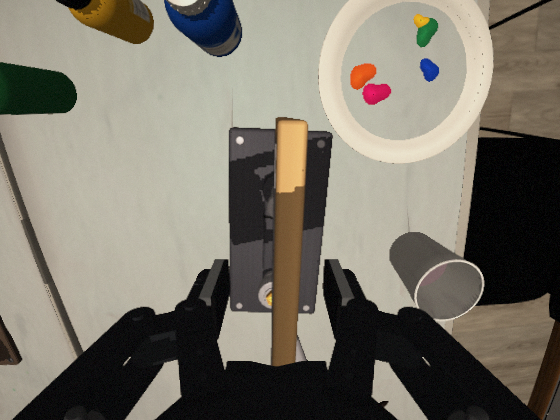

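The panel edge now sits between the jaws, slightly right of their centre line. The tool is about 6 mm too far in +y, so I'll shift it and then close.

drive_tool([
  [[0.04, 0.04, 0.13], [-0.9, 0, 0]],
  [[0, 0, 0], [0, 0, 0]],
])

```text
time: 3.7
eef_pos: [0.5766, 0.1849, 0.2558]
tcp_rot: [0.522, 0.481, -0.512, 0.485]
contact_force: [1.1, -0.4, -0.2]
opening: 0.597
```

drive_tool([
  [[0, 0, 0], [0, 0, 0]],
  [[0, 0, 0], [0, 0, 0]],
  [[0, 0, 0], [0, 0, 0]],
  [[0, 0, 0], [0, 0, 0]],
  [[0, 0, 0], [0, 0, 0]],
], grip=-1, newtons=30)

```text
time: 4.2
eef_pos: [0.5776, 0.185, 0.2593]
tcp_rot: [0.523, 0.48, -0.51, 0.485]
contact_force: [0.5, 0.2, -1.0]
opening: 0.133
```

```bash
python3 -c "
from h import *
rep([.576,.1845,.253])"
```

```text
t 4.2 pos [0.5776 0.185  0.2593] yaw y -3.9 x axis [ 0.018  0.007 -1.   ] F [ 0.5  0.2 -1. ] M [0.   0.2  0.05] op 0.133 q [0.14 0.11 1.75 0.   1.26 0.21]
tool shift [ 0.13 -0.03  0.01]
```

drive_tool([
  [[0, 0, 0], [-8, 0, 0]],
  [[0, 0, 0], [-8, 0, 0]],
  [[0, 0, 0], [-8, 0, 0]],
])

```text
time: 4.5
eef_pos: [0.5781, 0.1851, 0.2593]
tcp_rot: [0.407, 0.578, -0.396, 0.586]
contact_force: [1.7, -0.2, -1.7]
opening: 0.134
```

```bash
python3 -c "
from h import *
rep([.576,.1845,.253])"
```

```text
t 4.5 pos [0.5781 0.1851 0.2593] yaw y 20.8 x axis [ 0.019  0.008 -1.   ] F [ 1.7 -0.2 -1.7] M [ 0.08  0.17 -0.15] op 0.134 q [ 0.14  0.11  1.74  0.01  1.26 -0.22]
tool shift [ 0.13 -0.05 -0.  ]
```

drive_tool([
  [[0, 0, 0], [-8, 0, 0]],
  [[0, 0, 0], [-8, 0, 0]],
  [[0, 0, 0], [-8, 0, 0]],
  [[0, 0, 0], [-8, 0, 0]],
  [[0, 0, 0], [-8, 0, 0]],
])

```text
time: 5.0
eef_pos: [0.5787, 0.1857, 0.2593]
tcp_rot: [0.175, 0.681, -0.164, 0.692]
contact_force: [1.8, 2.3, 0.0]
opening: 0.135
```

drive_tool([
  [[0, 0, 0], [-8, 0, 0]],
  [[0, 0, 0], [-8, 0, 0]],
  [[0, 0, 0], [-8, 0, 0]],
  [[0, 0, 0], [0, 0, 0]],
])

```text
time: 5.4
eef_pos: [0.5789, 0.1862, 0.2593]
tcp_rot: [0.021, 0.701, -0.013, 0.713]
contact_force: [0.3, 0.8, -0.1]
opening: 0.131
```

```bash
python3 -c "
from h import *
rep([.576,.1845,.253])"
```

```text
t 5.4 pos [0.5789 0.1862 0.2593] yaw y 87.21 x axis [ 0.018  0.011 -1.   ] F [ 0.3  0.8 -0.1] M [-0.25  0.18  0.14] op 0.131 q [ 0.14  0.12  1.74  0.01  1.26 -1.38]
tool shift [ 0.12 -0.04 -0.06]
```

drive_tool([
  [[0, 0, 0], [0, 0, 0]],
  [[0, 0, 0], [0, 0, 0]],
  [[-0.3, 0, 0], [0, 0, 0]],
  [[-0.6, 0, 0], [0, 0, 0]],
  [[-0.6, 0, 0], [0, 0, 0]],
], grip=0.2)

```text
time: 5.9
eef_pos: [0.5756, 0.1849, 0.3323]
tcp_rot: [0.024, 0.704, -0.017, 0.71]
contact_force: [0.4, 0.4, -0.5]
opening: 0.598
```

drive_tool([
  [[0, 0, 0], [8.5, 0, 0]],
  [[0, 0, 0], [8.5, 0, 0]],
  [[0, 0, 0], [8.5, 0, 0]],
  [[0, 0, 0], [8.5, 0, 0]],
  [[0, 0, 0], [8.5, 0, 0]],
])

```text
time: 6.4
eef_pos: [0.5791, 0.1851, 0.3493]
tcp_rot: [0.288, 0.641, -0.271, 0.658]
contact_force: [0.7, 0.8, -1.0]
opening: 0.602
```

drive_tool([
  [[0, 0, 0], [8.5, 0, 0]],
  [[0, 0, 0], [8.5, 0, 0]],
  [[0, 0, 0], [8.5, 0, 0]],
  [[0, 0, 0], [8.5, 0, 0]],
  [[0, 0, 0], [8.5, 0, 0]],
])

```text
time: 6.9
eef_pos: [0.5802, 0.185, 0.3584]
tcp_rot: [0.512, 0.495, -0.484, 0.508]
contact_force: [0.8, -0.1, -0.3]
opening: 0.598
```

drive_tool([
  [[0, 0, 0], [8.5, 0, 0]],
  [[0, 0, 0], [8.5, 0, 0]],
  [[0, 0, 0], [8.5, 0, 0]],
  [[0, 0, 0], [8.5, 0, 0]],
  [[0, 0, 0], [8.5, 0, 0]],
])

```text
time: 7.4
eef_pos: [0.581, 0.1849, 0.3673]
tcp_rot: [0.666, 0.282, -0.628, 0.287]
contact_force: [0.1, -0.2, 0.0]
opening: 0.6
```

drive_tool([
  [[0, 0, 0], [8.5, 0, 0]],
  [[0, 0, 0], [8.5, 0, 0]],
  [[0, 0, 0], [8.5, 0, 0]],
  [[0, 0, 0], [8.5, 0, 0]],
  [[0, 0, 0], [0, 0, 0]],
])

```text
time: 7.9
eef_pos: [0.5817, 0.1847, 0.3761]
tcp_rot: [0.724, 0.084, -0.68, 0.076]
contact_force: [-0.5, -0.3, 0.7]
opening: 0.598
```

```bash
python3 -c "
from h import *
c=shot('wrist','w3')
rep([.576,.1845,.32])
R=Ro.from_quat(ctrl.get_state()['tcp_rot']); x=R.apply([1,0,0]); print('tilt corr deg tool',R.inv().apply(np.degrees(np.cross(x,[0,0,-1]))))"
```

```text
t 7.95 pos [0.5818 0.1847 0.3763] yaw y -76.83 x axis [ 0.061  0.017 -0.998] F [-0.1 -0.6 -0.1] M [-0.   -0.01  0.03] op 0.599 q [0.14 0.04 1.61 0.01 1.42 1.48]
tool shift [ 1.12 -0.02  0.19]
tilt corr deg tool [ 8.44587897e-19 -3.61818409e+00  1.67529421e-01]
```

View pics/w3.png

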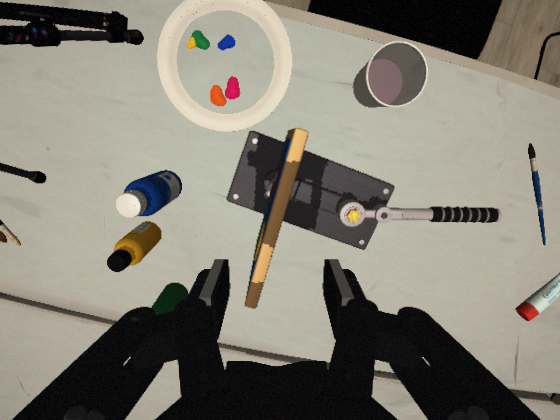

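The wrist view shows the panel's top edge from (299,131) to (253,306), about 15° off the jaw plane. I'll correct the angle and the tilt.

```bash
python3 -c "
from h import *
c=ctrl.read_camera('wrist')
a=onz(c,299,131,.272);b=onz(c,252.5,306,.272);print(a,b,(a+b)/2,np.linalg.norm(a-b),np.degrees(np.arctan2(*(a-b)[:2][::-1])))
"
```

```text
[0.66042797 0.18418561 0.272     ] [0.49589237 0.18734249 0.272     ] [0.57816017 0.18576405 0.272     ] 0.16456587574542708 -1.0991753991093134
```

drive_tool([
  [[0, 0, 0.1], [7.5, -3.6, 0.2]],
  [[0.4, 0, 0], [7, 0, 0]],
  [[0, 0, 0], [0, 0, 0]],
])

```text
time: 8.3
eef_pos: [0.5768, 0.1836, 0.3572]
tcp_rot: [-0.707, 0.007, 0.707, 0.01]
contact_force: [-0.5, -0.7, -1.7]
opening: 0.598
```

```bash
cat >> h.py <<'E'
def tilt():
    R=Ro.from_quat(ctrl.get_state()['tcp_rot']); x=R.apply([1,0,0]); print('tilt corr deg tool',R.inv().apply(np.degrees(np.cross(x,[0,0,-1]))).round(2))
E
python3 -c "
from h import *
rep([.577,.1855,.253]);tilt()"
```

```text
t 8.3 pos [0.5768 0.1836 0.3572] yaw y -91.39 x axis [-0.001  0.003 -1.   ] F [-0.5 -0.7 -1.7] M [0.01 0.   0.04] op 0.598 q [0.14 0.07 1.62 0.   1.45 1.73]
tool shift [ 2.08 -0.03 -0.  ]
tilt corr deg tool [0.   0.04 0.19]
```

drive_tool([
  [[0.6, -0.03, 0], [0, 0, 0]],
  [[0.6, 0, 0], [0, 0, 0]],
  [[0.5, 0, 0], [0, 0, 0]],
  [[0.4, 0, 0], [0, 0, 0]],
  [[0, 0, 0], [0, 0, 0]],
])

```text
time: 8.8
eef_pos: [0.5792, 0.1858, 0.2557]
tcp_rot: [0.71, 0.001, -0.704, -0.003]
contact_force: [0.5, -0.1, -0.1]
opening: 0.599
```

```bash
python3 -c "
from h import *
rep([.577,.1855,.253]);tilt();shot('wrist','w4')"
```

```text
t 8.8 pos [0.5792 0.1858 0.2557] yaw y -90.14 x axis [ 0.009  0.005 -1.   ] F [ 0.5 -0.1 -0.1] M [ 0.   -0.02  0.02] op 0.599 q [0.14 0.13 1.74 0.   1.27 1.71]
tool shift [0.05 0.01 0.05]
tilt corr deg tool [-0.   -0.49  0.27]
```

View pics/w4.png

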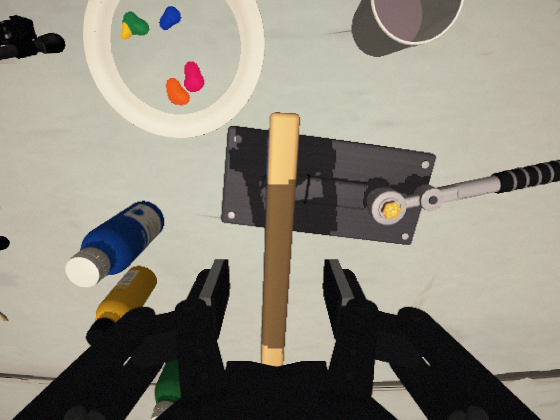

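The panel is between the jaws, from (285,115) to (272,365). The pads will square it as they close.

drive_tool([
  [[0, 0, 0.05], [1.5, -0.5, 0]],
  [[0, 0, 0], [0, 0, 0]],
  [[0, 0, 0], [0, 0, 0]],
  [[0, 0, 0], [0, 0, 0]],
  [[0, 0, 0], [0, 0, 0]],
], grip=-1)

```text
time: 9.35
eef_pos: [0.5794, 0.1862, 0.2631]
tcp_rot: [0.711, -0.007, -0.704, -0.012]
contact_force: [0.9, 1.3, -2.5]
opening: 0.129
```

drive_tool([
  [[0, 0, 0], [-8, 0, 0]],
  [[0, 0, 0], [-8, 0, 0]],
  [[0, 0, 0], [-8, 0, 0]],
])

```text
time: 9.65
eef_pos: [0.5793, 0.187, 0.2632]
tcp_rot: [0.697, 0.144, -0.689, 0.14]
contact_force: [0.1, 1.1, -1.8]
opening: 0.13
```

```bash
python3 -c "
from h import *
rep([.577,.1855,.253]);tilt()"
```

```text
t 9.65 pos [0.5793 0.187  0.2632] yaw y -66.8 x axis [ 0.01   0.008 -1.   ] F [ 0.1  1.1 -1.8] M [ 0.13  0.08 -0.15] op 0.13 q [0.14 0.12 1.73 0.01 1.28 1.31]
tool shift [0.2  0.01 0.06]
tilt corr deg tool [ 0.   -0.69  0.23]
```

Remaining: -66.8° to -7°, about 60° counter-clockwise.

drive_tool([
  [[0, 0, 0], [-8, 0, 0]],
  [[0, 0, 0], [-8, 0, 0]],
  [[0, 0, 0], [-8, 0, 0]],
  [[0, 0, 0], [-8, 0, 0]],
  [[0, 0, 0], [-8, 0, 0]],
])

```text
time: 10.15
eef_pos: [0.5784, 0.1879, 0.2632]
tcp_rot: [0.601, 0.381, -0.593, 0.376]
contact_force: [-0.7, 0.7, -1.9]
opening: 0.129
```

drive_tool([
  [[0, 0, 0], [-8, 0, 0]],
  [[0, 0, 0], [-6, 0, 0]],
  [[0, 0, 0], [0, 0, 0]],
])

```text
time: 10.45
eef_pos: [0.5779, 0.188, 0.2632]
tcp_rot: [0.548, 0.454, -0.541, 0.449]
contact_force: [1.6, -0.1, -3.5]
opening: 0.139
```

```bash
python3 -c "
from h import *
rep([.577,.1855,.253]);tilt()"
```

```text
t 10.45 pos [0.5779 0.188  0.2632] yaw y -10.68 x axis [ 0.003  0.012 -1.   ] F [ 1.6 -0.1 -3.5] M [-0.11  0.03  0.14] op 0.139 q [0.14 0.12 1.73 0.01 1.28 0.33]
tool shift [ 0.2  -0.01  0.06]
tilt corr deg tool [ 0.   -0.71 -0.06]
```

drive_tool([
  [[0, 0, 0], [-4, 0, 0]],
  [[0, 0, 0], [0, 0, 0]],
])

```text
time: 10.65
eef_pos: [0.5778, 0.1881, 0.2632]
tcp_rot: [0.532, 0.472, -0.525, 0.467]
contact_force: [1.4, 0.2, -1.1]
opening: 0.13
```

drive_tool([
  [[0, 0, 0], [0, 0, 0]],
  [[0, 0, 0], [0, 0, 0]],
  [[-0.3, 0, 0], [0, 0, 0]],
  [[-0.7, 0, 0], [0, 0, 0]],
  [[-0.9, 0, 0], [0, 0, 0]],
], grip=0.2)

```text
time: 11.15
eef_pos: [0.5753, 0.1866, 0.3561]
tcp_rot: [0.531, 0.472, -0.531, 0.462]
contact_force: [0.4, 0.3, 0.2]
opening: 0.601
```

```bash
python3 -c "
from h import *
rep([.577,.1855,.36]);tilt();shot('wrist','w5');shot('scene','s5')"
```

```text
t 11.15 pos [0.5753 0.1866 0.3561] yaw y -7.27 x axis [-0.009  0.011 -1.   ] F [0.4 0.3 0.2] M [-0.   -0.07  0.01] op 0.601 q [0.14 0.07 1.62 0.01 1.46 0.27]
tool shift [-0.08  0.04  0.02]
tilt corr deg tool [ 0.   -0.54  0.59]
```

View pics/w5.png

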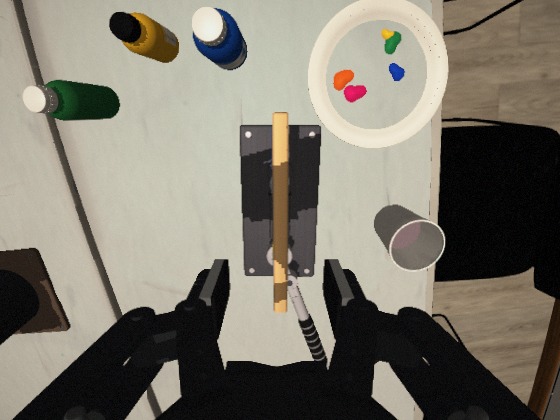

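View pics/s5.png

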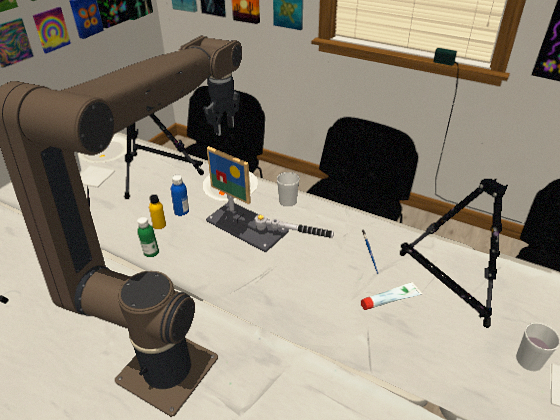

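The painted face now looks to the front, with the panel's top edge (281, 113–310) parallel to the slab's edges. On to the wrench: shut the fingers and turn the tool so its y axis lies along the handle.

drive_tool([
  [[0, 0, 0], [8, -0.5, 0.6]],
  [[0, 0, 0], [8, 0, 0]],
  [[0, 0, 0], [8, 0, 0]],
  [[0, 0, 0], [8, 0, 0]],
  [[0, 0, 0], [8, 0, 0]],
], grip=-1)

```text
time: 11.75
eef_pos: [0.5804, 0.1874, 0.3784]
tcp_rot: [0.675, 0.245, -0.65, 0.25]
contact_force: [0.3, 0.4, 0.1]
opening: -0.001
```

drive_tool([
  [[0, 0, 0], [8, 0, 0]],
  [[0, 0, 0], [8, 0, 0]],
  [[0, 0, 0], [8, 0, 0]],
  [[0, 0, 0], [6, 0, 0]],
  [[0, 0, 0], [0, 0, 0]],
])

```text
time: 12.25
eef_pos: [0.5811, 0.1876, 0.3867]
tcp_rot: [0.721, 0.059, -0.688, 0.057]
contact_force: [-0.8, -0.2, -0.2]
opening: -0.0
```

```bash
python3 -c "
from h import *
rep([.640,-.111,.34]);tilt()
import pickle
T=shot('top','t6')
i=cv2.imread('pics/t6.png')[130:305,150:350]
cv2.imwrite('pics/t6z.png',cv2.resize(i,None,fx=4,fy=3.4,interpolation=cv2.INTER_CUBIC))
"
```

```text
t 12.25 pos [0.5811 0.1876 0.3867] yaw y -80.6 x axis [ 0.047  0.007 -0.999] F [-0.8 -0.2 -0.2] M [ 0.02 -0.    0.02] op -0.0 q [0.15 0.05 1.59 0.   1.46 1.55]
tool shift [ 0.95  6.08 -0.14]
tilt corr deg tool [ 0.   -2.73 -0.04]
```

View pics/t6z.png

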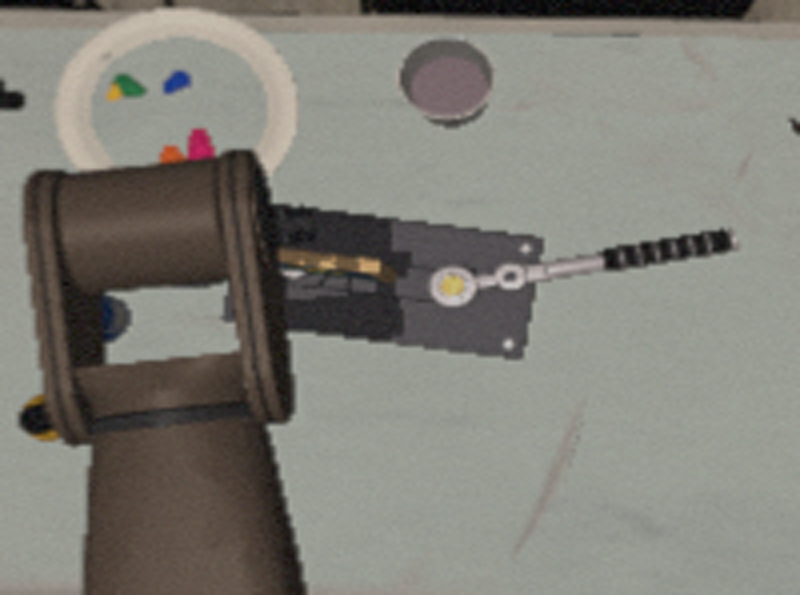

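The wrench hasn't moved (grip from (607,259) to (735,239) in the zoom). Now I'll move across, above the far side of the grip.

drive_tool([
  [[0, 0.6, 0], [-2.5, -2.7, 0]],
  [[0, 0.9, 0], [0, 0, 0]],
  [[0, 0.9, 0], [0, 0, 0]],
  [[0, 0.9, 0], [0, 0, 0]],
  [[0, 0.9, 0], [0, 0, 0]],
])

```text
time: 12.8
eef_pos: [0.6261, -0.0177, 0.3916]
tcp_rot: [0.704, 0.082, -0.7, 0.083]
contact_force: [0.6, 0.1, -0.4]
opening: -0.002
```

```bash
python3 -c "
from h import *
rep([.640,-.111,.3]);tilt()
"
```

```text
t 12.8 pos [ 0.6261 -0.0177  0.3916] yaw y -76.58 x axis [ 0.006  0.    -1.   ] F [ 0.6  0.1 -0.4] M [ 0.01 -0.05  0.02] op -0.002 q [-0.19  0.1   1.52  0.    1.51  1.15]
tool shift [1.83 1.88 0.17]
tilt corr deg tool [-0.   -0.35 -0.06]
```

drive_tool([
  [[0.4, 0.6, 0.06], [1, -0.4, 0]],
  [[0.8, 0.6, 0.06], [0, 0, 0]],
  [[0.9, 0.6, 0.05], [0, 0, 0]],
  [[0.9, 0, 0], [0, 0, 0]],
  [[0, 0, 0], [0, 0, 0]],
])

```text
time: 13.3
eef_pos: [0.6409, -0.118, 0.2455]
tcp_rot: [0.706, 0.075, -0.699, 0.079]
contact_force: [-0.3, -0.0, -0.7]
opening: -0.001
```

```bash
python3 -c "
from h import *
rep([.640,-.111,.052]);tilt()
c=shot('wrist','w7')
a=onz(c,0,0,.062)
for p in [[.597,-.12,.062],[.5592,.0555,.08]]: print(proj(c,p))
"
```

```text
t 13.3 pos [ 0.6409 -0.118   0.2455] yaw y -77.53 x axis [ 0.01  -0.005 -1.   ] F [-0.3 -0.  -0.7] M [-0.02  0.06 -0.03] op -0.001 q [-0.34  0.23  1.64 -0.    1.26  1.02]
tool shift [ 3.87 -0.17  0.02]
tilt corr deg tool [-0.   -0.52 -0.43]
(np.float64(267.95565558499277), np.float64(228.8083247199246))
(np.float64(107.74358710976236), np.float64(233.9567200364588))
```

View pics/w7.png

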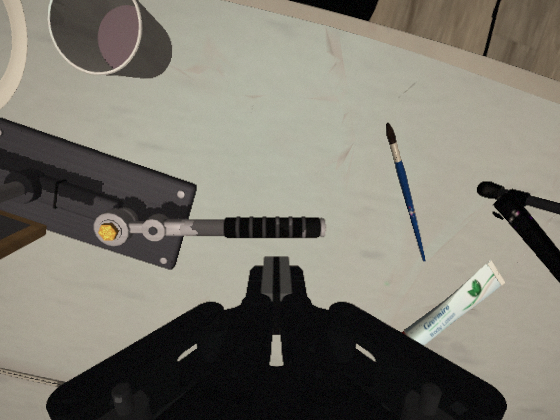

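The wrist view shows the grip at (225–325, 228), matching the projected (268,229). The shut fingers are on its far side with about 20 mm clearance, so I'll descend.

drive_tool([
  [[0.9, -0.1, 0], [0, -0.5, -0.4]],
  [[0.9, 0, 0], [0, 0, 0]],
  [[0.9, 0, 0], [0, 0, 0]],
  [[0.7, 0, 0], [0, 0, 0]],
  [[0.2, 0, 0], [0, 0, 0]],
])

```text
time: 13.85
eef_pos: [0.6607, -0.1164, 0.0915]
tcp_rot: [0.718, 0.073, -0.687, 0.088]
contact_force: [-0.9, 0.3, -0.9]
opening: -0.001
```

```bash
python3 -c "
from h import *
rep([.640,-.111,.052]);tilt()
"
```

```text
t 13.85 pos [ 0.6607 -0.1164  0.0915] yaw y -76.99 x axis [ 0.045 -0.016 -0.999] F [-0.9  0.3 -0.9] M [0.03 0.04 0.04] op -0.001 q [-0.33  0.41  1.72 -0.    0.97  1.02]
tool shift [ 0.77 -0.22  0.41]
tilt corr deg tool [-0.   -2.32 -1.46]
```

drive_tool([
  [[0.3, -0.1, 0.1], [0, -2.3, -1.4]],
  [[0.3, 0, 0], [0, 0, 0]],
  [[0.15, 0, 0.1], [0, 0, 0]],
])

```text
time: 14.15
eef_pos: [0.6581, -0.1145, 0.0629]
tcp_rot: [0.708, 0.079, -0.697, 0.085]
contact_force: [-0.0, 0.1, -1.0]
opening: 0.001
```

```bash
python3 -c "
from h import *
rep([.640,-.111,.052]);tilt()
"
```

```text
t 14.15 pos [ 0.6581 -0.1145  0.0629] yaw y -76.7 x axis [ 0.016 -0.006 -1.   ] F [-0.   0.1 -1. ] M [-0.04 -0.01  0.01] op 0.001 q [-0.32  0.45  1.71 -0.    0.96  1.02]
tool shift [ 0.21 -0.15  0.34]
tilt corr deg tool [ 0.   -0.81 -0.54]
```

drive_tool([
  [[0.15, -0.05, 0.2], [0, -0.8, -0.5]],
  [[0.05, 0, 0.15], [0, 0, 0]],
  [[0.05, 0, 0.1], [0, 0, 0]],
])

```text
time: 14.45
eef_pos: [0.6364, -0.118, 0.0533]
tcp_rot: [0.704, 0.081, -0.7, 0.083]
contact_force: [0.4, -0.8, -0.6]
opening: -0.0
```

```bash
python3 -c "
from h import *
rep([.620,-.115,.052]);tilt()
"
```

```text
t 14.45 pos [ 0.6364 -0.118   0.0533] yaw y -76.63 x axis [ 0.005 -0.003 -1.   ] F [ 0.4 -0.8 -0.6] M [-0.01 -0.    0.03] op -0.0 q [-0.34  0.43  1.76 -0.    0.94  1.  ]
tool shift [ 0.02 -0.13  0.31]
tilt corr deg tool [-0.   -0.27 -0.22]
```

Now I push slowly along tool +z and watch the force.

drive_tool([
  [[0, 0, 0.15], [0, 0, 0]],
  [[0, 0, 0.12], [0, 0, 0]],
  [[0, 0, 0.12], [1, 0, 0]],
])

```text
time: 14.75
eef_pos: [0.6166, -0.1233, 0.0546]
tcp_rot: [0.706, 0.074, -0.7, 0.077]
contact_force: [2.1, 1.0, 0.1]
opening: -0.001
```

drive_tool([
  [[0, 0, 0.12], [1.5, 0, 0]],
  [[0, 0, 0.12], [1.5, 0, 0]],
])

```text
time: 14.95
eef_pos: [0.6048, -0.1263, 0.0553]
tcp_rot: [0.709, 0.054, -0.701, 0.057]
contact_force: [1.9, -1.4, -0.7]
opening: 0.002
```

```bash
cat >> h.py <<'E'
B=np.array([.5592,.0555])
def w():
    s=ctrl.get_state(); r=s['eef_pos'][:2]-B; R=Ro.from_quat(s['tcp_rot']).as_matrix(); z=R[:2,2]
    print('F along push',round(-s['contact_force'][:2]@z,2),'contact radius',np.linalg.norm(r).round(4),'angle of tcp',np.degrees(np.arctan2(r[1],r[0])).round(2)); rep(); tilt()
E
python3 -c "
from h import *
w()"
```

```text
F along push 1.67 contact radius 0.1875 angle of tcp -75.91
t 14.95 pos [ 0.6048 -0.1263  0.0553] yaw y -80.99 x axis [ 0.013 -0.004 -1.   ] F [ 1.9 -1.4 -0.7] M [-0.04 -0.33 -0.04] op 0.002 q [-0.37  0.37  1.84  0.    0.91  1.04]
tilt corr deg tool [ 0.   -0.68 -0.36]
```

drive_tool([
  [[0.05, -0.05, 0.12], [1.8, -0.7, -0.3]],
  [[0, -0.03, 0.12], [1.8, 0, 0]],
  [[0, -0.02, 0.12], [1.8, 0, 0]],
])

```text
time: 15.25
eef_pos: [0.5868, -0.126, 0.0543]
tcp_rot: [0.709, 0.018, -0.705, 0.022]
contact_force: [3.0, -1.4, 0.8]
opening: -0.005
```

```bash
python3 -c "
from h import *
w()"
```

```text
F along push 2.89 contact radius 0.1836 angle of tcp -81.35
t 15.25 pos [ 0.5868 -0.126   0.0543] yaw y -86.82 x axis [ 0.005 -0.005 -1.   ] F [ 3.  -1.4  0.8] M [-0.24 -0.29  0.01] op -0.005 q [-0.38  0.34  1.88 -0.    0.91  1.14]
tilt corr deg tool [ 0.   -0.28 -0.32]
```

drive_tool([
  [[0, -0.03, 0.12], [1.8, 0, 0]],
  [[0, -0.02, 0.12], [1.8, 0, 0]],
])

```text
time: 15.45
eef_pos: [0.5749, -0.1254, 0.0551]
tcp_rot: [0.71, -0.007, -0.704, -0.001]
contact_force: [2.0, -0.8, -1.5]
opening: -0.001
```

drive_tool([
  [[0, -0.02, 0.12], [1.8, 0, 0]],
  [[0, -0.02, 0.12], [1.8, 0, 0]],
])

```text
time: 15.65
eef_pos: [0.5629, -0.1245, 0.0557]
tcp_rot: [0.711, -0.032, -0.702, -0.024]
contact_force: [1.7, -2.2, -1.8]
opening: 0.0
```

```bash
python3 -c "
from h import *
w()"
```

```text
F along push 1.86 contact radius 0.18 angle of tcp -88.82
t 15.65 pos [ 0.5629 -0.1245  0.0557] yaw y -94.58 x axis [ 0.011 -0.011 -1.   ] F [ 1.7 -2.2 -1.8] M [-0.23 -0.24  0.04] op 0.0 q [-0.39  0.29  1.95 -0.01  0.89  1.26]
tilt corr deg tool [ 0.   -0.7  -0.59]
```

drive_tool([
  [[0.03, 0, 0.1], [1.6, -0.7, -0.5]],
  [[0, 0, 0.1], [1.6, 0, 0]],
])

```text
time: 15.85
eef_pos: [0.5527, -0.1242, 0.0547]
tcp_rot: [0.706, -0.05, -0.705, -0.049]
contact_force: [2.1, -1.5, 0.0]
opening: -0.0
```

drive_tool([
  [[0, 0, 0.1], [1.6, 0, 0]],
  [[0, 0, 0.1], [1.6, 0, 0]],
])

```text
time: 16.05
eef_pos: [0.5451, -0.1239, 0.056]
tcp_rot: [0.707, -0.073, -0.7, -0.07]
contact_force: [9.4, -1.0, -1.4]
opening: 0.002
```

```bash
python3 -c "
from h import *
w()"
```

```text
F along push 9.37 contact radius 0.1799 angle of tcp -94.5
t 16.05 pos [ 0.5451 -0.1239  0.056 ] yaw y -101.6 x axis [ 0.01  -0.005 -1.   ] F [ 9.4 -1.  -1.4] M [-0.19 -1.44  0.04] op 0.002 q [-0.4   0.26  1.99 -0.    0.88  1.37]
tilt corr deg tool [-0.   -0.61 -0.16]
```

The bolt has come up hard: 9.4 N at the tool. From here I go one row at a time.

drive_tool([
  [[0, 0, 0.1], [0.5, 0, 0]],
])

```text
time: 16.15
eef_pos: [0.5431, -0.1236, 0.0574]
tcp_rot: [0.71, -0.077, -0.696, -0.074]
contact_force: [9.0, -1.0, -2.2]
opening: 0.001
```

drive_tool([
  [[0, 0, 0.1], [0.5, 0, 0]],
])

```text
time: 16.25
eef_pos: [0.5411, -0.1233, 0.0587]
tcp_rot: [0.713, -0.082, -0.692, -0.078]
contact_force: [9.0, -0.8, -4.2]
opening: 0.001
```

```bash
python3 -c "
from h import *
w()"
```

```text
F along push 8.96 contact radius 0.1797 angle of tcp -95.78
t 16.25 pos [ 0.5411 -0.1233  0.0587] yaw y -102.95 x axis [ 0.029 -0.009 -1.   ] F [ 9.  -0.8 -4.2] M [-0.13 -1.32 -0.04] op 0.001 q [-0.41  0.24  2.01  0.    0.87  1.39]
tilt corr deg tool [ 0.   -1.72 -0.15]
```

drive_tool([
  [[0.08, 0, 0.12], [0.5, -1.5, 0]],
])

```text
time: 16.35
eef_pos: [0.5382, -0.1231, 0.0564]
tcp_rot: [0.707, -0.085, -0.697, -0.082]
contact_force: [7.8, -2.7, -1.5]
opening: 0.003
```

```bash
python3 -c "
from h import *
w()"
```

```text
F along push 8.2 contact radius 0.1798 angle of tcp -96.69
t 16.35 pos [ 0.5382 -0.1231  0.0564] yaw y -103.56 x axis [ 0.012 -0.007 -1.   ] F [ 7.8 -2.7 -1.5] M [-0.5  -1.27 -0.03] op 0.003 q [-0.41  0.24  2.01 -0.    0.88  1.4 ]
tilt corr deg tool [-0.   -0.78 -0.21]
```

drive_tool([
  [[0.03, 0, 0.12], [0.8, -0.8, 0]],
])

```text
time: 16.45
eef_pos: [0.5353, -0.1228, 0.0562]
tcp_rot: [0.704, -0.091, -0.699, -0.087]
contact_force: [6.8, -1.3, -1.7]
opening: 0.002
```

drive_tool([
  [[0.03, 0, 0.12], [0.8, -0.8, 0]],
])

```text
time: 16.55
eef_pos: [0.5324, -0.1224, 0.0562]
tcp_rot: [0.702, -0.097, -0.7, -0.093]
contact_force: [7.8, -2.1, -0.3]
opening: -0.0
```

```bash
python3 -c "
from h import *
w();shot('wrist','w8')"
```

```text
F along push 8.13 contact radius 0.1799 angle of tcp -98.58
t 16.55 pos [ 0.5324 -0.1224  0.0562] yaw y -105.45 x axis [ 0.002 -0.006 -1.   ] F [ 7.8 -2.1 -0.3] M [-0.32 -1.17 -0.07] op -0.0 q [-0.41  0.24  2.01 -0.01  0.89  1.43]
tilt corr deg tool [ 0.   -0.19 -0.28]
```

View pics/w8.png

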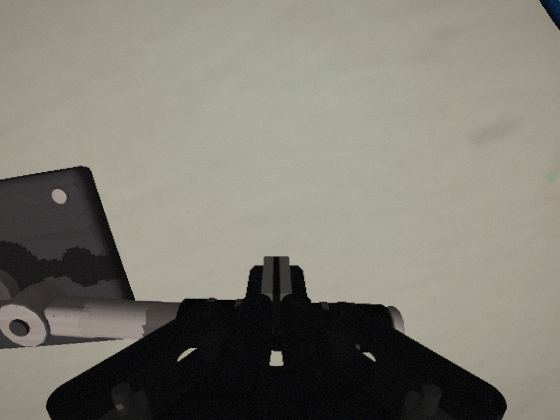

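drive_tool([
  [[0.02, 0, 0.12], [0.8, -0.4, 0]],
])

```text
time: 16.7
eef_pos: [0.5289, -0.1218, 0.0565]
tcp_rot: [0.701, -0.103, -0.699, -0.099]
contact_force: [6.9, -2.1, -2.1]
opening: 0.004
```

drive_tool([
  [[0.02, 0, 0.12], [0.8, -0.4, 0]],
])

```text
time: 16.8
eef_pos: [0.5253, -0.121, 0.0566]
tcp_rot: [0.7, -0.109, -0.698, -0.104]
contact_force: [6.7, -2.2, -1.2]
opening: 0.002
```

```bash
python3 -c "
from h import *
w()"
```

```text
F along push 7.08 contact radius 0.1797 angle of tcp -100.87
t 16.8 pos [ 0.5253 -0.121   0.0566] yaw y -107.34 x axis [ 0.002 -0.007 -1.   ] F [ 6.7 -2.2 -1.2] M [-0.3  -0.91 -0.03] op 0.002 q [-0.41  0.22  2.03 -0.01  0.88  1.47]
tilt corr deg tool [ 0.   -0.23 -0.32]
```

drive_tool([
  [[0.02, 0, 0.12], [1, -0.4, 0]],
])

```text
time: 16.9
eef_pos: [0.5215, -0.1201, 0.0567]
tcp_rot: [0.699, -0.116, -0.697, -0.111]
contact_force: [5.6, -2.1, -2.3]
opening: 0.003
```

drive_tool([
  [[0.02, 0, 0.12], [1, -0.4, 0]],
])

```text
time: 17.0
eef_pos: [0.5172, -0.1189, 0.0565]
tcp_rot: [0.697, -0.123, -0.697, -0.118]
contact_force: [4.5, -1.6, -0.9]
opening: 0.001
```

```bash
python3 -c "
from h import *
w()"
```

```text
F along push 4.79 contact radius 0.1794 angle of tcp -103.53
t 17.0 pos [ 0.5172 -0.1189  0.0565] yaw y -109.6 x axis [-0.    -0.006 -1.   ] F [ 4.5 -1.6 -0.9] M [-0.3  -0.7  -0.08] op 0.001 q [-0.41  0.21  2.05 -0.01  0.88  1.5 ]
tilt corr deg tool [-0.   -0.1  -0.35]
```

Force has halved to about 4.8 N after 28 mm of travel, so the handle is at about 0.2 rad: clicked over. Now back off gently.

drive_tool([
  [[0, 0, -0.15], [-1, 0, 0]],
  [[0, 0, -0.2], [-1, 0, 0]],
  [[0, 0, -0.25], [-1, 0, 0]],
  [[0, 0, -0.3], [-1, 0, 0]],
  [[0, 0, -0.4], [0, 0, 0]],
])

```text
time: 17.5
eef_pos: [0.5825, -0.1363, 0.0569]
tcp_rot: [0.702, -0.096, -0.7, -0.095]
contact_force: [-0.5, -0.8, 0.6]
opening: 0.003
```

```bash
python3 -c "
from h import *
w()"
```

```text
F along push -0.31 contact radius 0.1932 angle of tcp -83.07
t 17.5 pos [ 0.5825 -0.1363  0.0569] yaw y -105.52 x axis [ 0.003 -0.001 -1.   ] F [-0.5 -0.8  0.6] M [0.01 0.02 0.02] op 0.003 q [-0.4   0.34  1.89 -0.    0.92  1.44]
tilt corr deg tool [ 0.   -0.17 -0.04]
```

Clear of the handle. I'll rise straight up and check.

drive_tool([
  [[-0.5, 0, -0.2], [0, 0, 0]],
  [[-0.9, 0, -0.1], [0, 0, 0]],
  [[-0.9, 0, 0], [0, 0, 0]],
  [[-0.9, 0, 0], [0, 0, 0]],
  [[-0.9, 0, 0], [0, 0, 0]],
])

```text
time: 18.0
eef_pos: [0.5934, -0.1384, 0.2549]
tcp_rot: [-0.688, 0.091, 0.713, 0.097]
contact_force: [0.5, -0.3, -0.6]
opening: 0.001
```

drive_tool([
  [[0, 0.9, 0], [0, 0, 0]],
  [[0, 0.9, 0], [0, 0, 0]],
  [[0, 0.9, 0], [0, 0, 0]],
  [[0, 0.9, 0], [0, 0, 0]],
  [[0, 0, 0], [0, 0, 0]],
])

```text
time: 18.5
eef_pos: [0.5478, -0.3163, 0.265]
tcp_rot: [-0.691, 0.088, 0.712, 0.094]
contact_force: [0.2, 1.2, -0.3]
opening: -0.003
```

```bash
python3 -c "
from h import *
rep()
c=shot('top','t9')
i=cv2.imread('pics/t9.png')[130:305,150:350]
cv2.imwrite('pics/t9z.png',cv2.resize(i,None,fx=4,fy=3.4,interpolation=cv2.INTER_CUBIC))
shot('scene','s9')
"
```

```text
t 18.5 pos [ 0.5478 -0.3163  0.265 ] yaw y -104.79 x axis [-0.029  0.012 -1.   ] F [ 0.2  1.2 -0.3] M [-0.03 -0.01  0.01] op -0.003 q [-0.68  0.19  1.65 -0.01  1.33  1.15]
```

View pics/t9z.png

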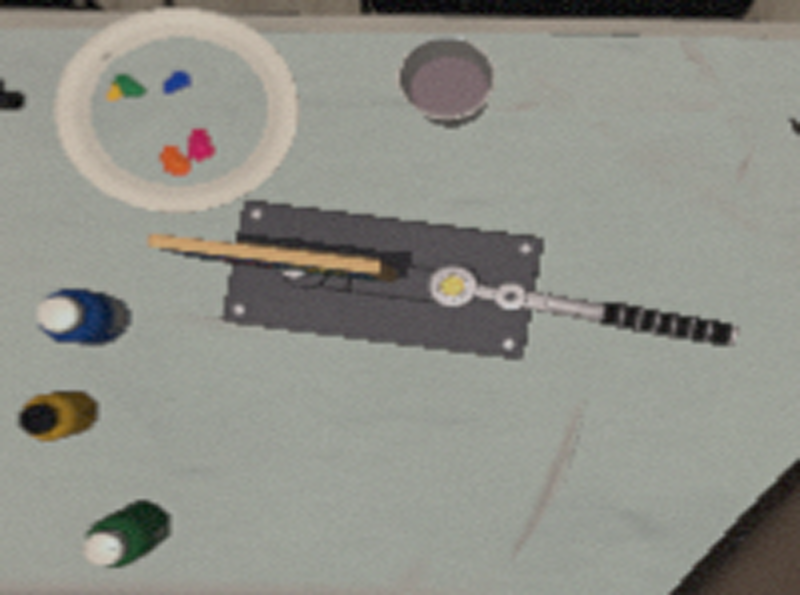

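View pics/s9.png

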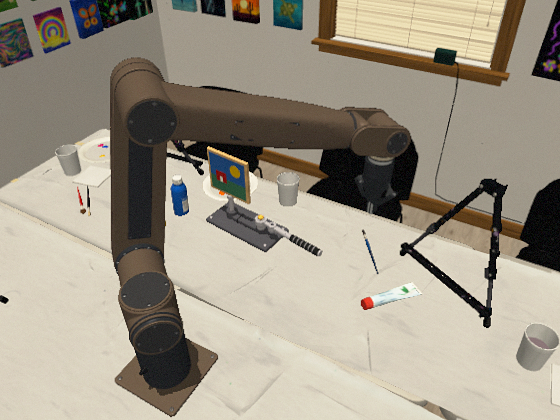

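```bash
python3 -c "
from h import *
import pickle
T=pickle.load(open('c0.pkl','rb'))['top']
tz=lambda x,y,z: onz(T,150+x/4,130+y/3.4,z)[:2]
b=tz(453,285,.08);p=tz(511,296,.07);g0=tz(607,314,.062);g1=tz(733,335,.062);g=(g0+g1)/2
an=lambda v: np.degrees(np.arctan2(v[1],v[0]))
print(an(p-b),an(g-p),an(g1-g0),g,np.linalg.norm(g-[.5985,-.1255]))
a,c=tz(152,241,.272),tz(382,266,.272);print(an(a-c))
"
```

```text
-101.15655153290358 -100.75417779072023 -100.0471595506127 [ 0.5236132  -0.12888259] 0.07496316041276498
83.75220080067612
```

The handle is straight (head -101.2°, handle -100.8°), the grip has moved 75 mm, and the panel is within 1° of square. Nothing else has moved, so I'll hand in.

```bash
python3 -c "
from h import *
print(ctrl.sign_off())"
```

```text
the job is handed in; nothing more can be done
None
```

The panel's painted face now looks to the front, the clamp bolt is locked, and I handed the job in at about 18.6 s. The hand-in reports no verdict, so the results below are my own measurements.

- **Panel:** I gripped its top edge on the turning axis and turned it counter-clockwise in two quarter turns, re-gripping in between because the last joint's range was too short. The final top view puts it at 83.8° against 83.0° for the stand, so it is about 1° off square.
- **Bolt:** I pushed the wrench clockwise with the shut fingers. It ran at about 2–3 N and came up hard after about 23° at 9.4 N.
- **Click:** Past the stop I pushed on 28 mm, until the force fell to 4.8 N. That puts the handle at about 0.2 rad, judged from force and travel since the joint could not be read directly. Then I backed off.
- **After release:** The handle is straight, at -100.8° against -101.2° for the head. The grip sits about 75 mm from where it began.
- **Other items:** The bottles, cup and palette plate look unmoved in the final top view, and the tube and brush in the scene view. At hand-in the arm was well clear, touching nothing.

No check failed. Estimates of the panel's axis differed by up to 5 mm between views. The tool tended to creep upward and tilt during moves, and I corrected that as I went.

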